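# Fetch the check weight from behind the bottles

## Task

To check the bench scale, first move the white bottle, the amber bottle and the red tin out of the steel tray so that all three stand on the black rubber slab, then fetch the brass check weight from behind them and set it down gently, upright in the middle of the scale's blue pan. After that put the two bottles and the tin back upright in the tray, each where it stood before, and leave the weight on the pan. Do not disturb the stack of rubber blanks or the brush, and do not tip the bottles, the tin or the weight.

Things in the scene. Friction and masses are not known exactly. Their poses are not given: they have to be found in the camera images.
- white_bottle: White round plastic bottle with a blue label, 60 mm in diameter, 140 mm tall in all, straight sides up to 96 mm, shoulder up to 107 mm. Its screw cap is blue, round, 30 mm across and 26 mm tall, and makes the top of it; a neck of 24 to 26 mm, 7 to 12 mm tall, leads down from the cap to the shoulder. Mass about 260 g, loose. Origin: centre of its underside; z up.
- amber_bottle: Amber brown round bottle with a paper label, 56 mm in diameter, 134 mm tall in all, straight sides up to 90 mm, shoulder up to 101 mm. Its screw cap is black, round, 30 mm across and 26 mm tall, and makes the top of it; a neck of 24 to 26 mm, 7 to 12 mm tall, leads down from the cap to the shoulder. Mass about 240 g, loose. Origin: centre of its underside; z up.
- red_tin: Red oblong tin with a yellow label, 44 mm (its x) by 58 mm (its y), 130 mm tall in all, flat top at 92 mm. Its screw cap is yellow, round, 30 mm across and 26 mm tall, and makes the top of it; a neck of 24 to 26 mm, 7 to 12 mm tall, leads down from the cap to the shoulder. Mass about 250 g, loose. Origin: centre of its underside; z up.
- brass_weight: Brass check weight, 500 g, loose: a cylinder 38 mm in diameter and 46 mm tall with a knob of 24 mm diameter on a thin neck, 64 mm tall in all. It stands in the tray on the side away from the robot, with the three containers close around it (two beside it, one between it and the robot) so that fingers have no room beside it until they are gone. Origin: centre of its underside; z up.
- tray: Fixed shallow steel tray, 200 mm (x) by 230 mm (y), rim 18 mm high (21 mm with its rolled edge), floor 3 mm thick: things in it stand 3 mm above the bench. Origin: centre of its underside; its -x side looks towards the robot.
- slab: Fixed black rubber slab, 210 by 210 mm and 16 mm thick, lying flat. Origin: centre of its underside, x and y along its edges, z up; its top is at z = 16 mm. The stack of blanks lies in the corner at +x, +y; the other three quarters are free.
- pan: The scale's blue pan. Origin: middle of its top face, 62 mm above the bench. The pan is rigid, 165 mm (x) by 180 mm (y); z up. The scale is fixed, a cream box 230 by 190 mm; its panel lies on the -x side.
- blanks: Stack of four grey rubber blanks, 40 by 30 mm and 24 mm high, on the slab, loose but to be left alone (counts as one thing). Origin: centre of its underside.
- brush: Flat glue brush lying in the tray along its robot side, 132 mm long, 26 mm wide, 11 mm high, loose, to be left alone. Origin: underside, 55 mm from the bristle end; x points to the bristles.
Not all that is in view belongs to the job. Leave any green look-alike of the amber_bottle alone.

How it is judged:
By the outcome, as a careful person would: the job done as asked, in the order asked, and still so for the second after the job is handed in, with the robot touching nothing.
It also fails if it takes over 122 s, if anything falls off the work surface, if the arm or the gripper's body presses on something with over 40 N, if the wrist force passes 120 N, or if a joint passes its speed limit or range.

## Robot

A 6-joint arm with a two-finger parallel gripper is mounted at the origin on the work surface. World frame = base frame: x ahead of the robot, y to its left, z up, the work surface at z = 0. Lengths are in m, angles in rad, forces in N, time in s.
With the tool pointing down it reaches from about 0.325 to 0.9 m from the base axis. Payload 6.1 kg.
Tool frame: the origin (TCP) lies at the very end of the fingers, on their centre line; the grasp point (between the pads) lies 19 mm behind it; y points along the fingers, x is the direction in which the jaws open and shut, and the axes are right-handed (so a half turn about y gives the same grasp; the last joint's range is limited). The gripper opens to 85 mm and grips with 20 to 120 N. Pads are 22 mm wide; open, the fingers measure 114 mm over their backs; the gripper's body (76 mm by 85 mm) begins 54 mm behind the grasp point. The pads swing forward as they close: fully open they stand 13 mm farther back than shut.
Start: joints at [1.127, 0.22, 1.526, -0, 1.395, -0.126], TCP at [0.195, 0.594, 0.231] pointing down, gripper open.
Joint ranges: [-2.98, 2.98], [-0.91, 2.08], [0.09, 2.57], [-1.24, 4.39], [0.2, 2.65], [-2.68, 2.68]. Speed limits (rad/s): [2.57, 2.57, 3.01, 3.14, 3.14, 3.14].

## Interface

Orientations are given as a unit quaternion [x, y, z, w].
In Python, from cell import env, vision gives the robot as it stands.
- The arm moves only by the tool apply_moves, never from a script. Its argument "motion" is a list of rows, each a list of 3 entries, a list of its own where there are three numbers: the shift along the tool's x, y, z in cm, then the turn, a rotation vector about the tool's x, y, z in rad, then the opening, from 0 (shut) to 1 (fully open). A call has 1 to 8 rows; each row shifts and turns the commanded pose from where the row before left it, along the tool's axes as they then stand; what a row does not reach is not made up. A row lasts 1/12 s, in which the tool goes at most 41.7 mm and 7.16 degrees, less where a joint would pass 70% of its speed; a pose out of reach is approached as far as the arm can. A call with a gripper value outside its range is refused whole. The fingers move at their own pace and stop on an object; "grip_force" is the grip in N (left out, the last holds). Time passes only in rows, so rows that do not move let the fingers close. It gives the time, the measured TCP pose, the force and the opening at its end, in the units of the state.
- env.get_state(): the state, without advancing time (a new reading comes with each control period).
- vision.grab_frame(name): name is "side" or "top"; returns the picture (384x512x3 uint8, red, green, blue); there is no depth.
- vision.calibration(name): a dict with "fx", "fy", "cx", "cy" (pixels), "R" (3x3) and "t" (3): a world point X has camera coordinates R X + t. Camera axes: x right, y down, z forward; pixel columns grow to the right and rows downward; lengths in m; the calibration is good to about 2 mm. A picture is of the moment at which its call begins. calibration takes no time and is no camera call.
- env.hand_in(): hands the job in, once; it reports no verdict.
The state is a dict: "time": time; "joint_positions": joint angles; "dq": joint speeds; "joint_torque": joint torques, N m; "position": TCP position; "tool_rot": TCP orientation; "force": force on the tool from outside, world axes, zero at the start; "ft_torque": the same for the moment, N m; "width": finger opening in m.
Only numpy, scipy, OpenCV 4.12 (cv2) and the standard library are available. Lean on these libraries where they do the work, as an engineer would, in place of code of your own. Each camera call takes 0.05 s, during which the arm holds its last target. There are 200 camera calls.

## Working session

There is one attempt and no reset: what is moved stays moved. The work goes in short steps, Python scripts to look and compute and a tool call to move; the robot and the scene stay as the last step left them, time stands still between calls to the robot, and variables do not carry over. Pictures are saved under pics/ and viewed, about 12 in all and at most 16, crops included, and the job is handed in when it is done.

Besides the shell and the picture viewer there is one more tool, called as a command line: name --argument value ..., lists and objects as JSON in quotes. apply_moves: Moves the arm, as the interface text tells. Its arguments: {"type":"object","properties":{"motion":{"type":"array","items":{"type":"array"}},"grip_force":{"type":"number"}},"required":["motion"]}

```bash
ls; mkdir -p pics; python3 - <<'E'
from cell import env, vision
import cv2
for n in("top","side"):
    f=vision.grab_frame(n); cv2.imwrite(f"pics/{n}0.png",f[:,:,::-1]); c=vision.calibration(n); print(n,{k:(v.tolist() if hasattr(v,'tolist') else v) for k,v in c.items()})
print(env.get_state())
E
```

```text
pics
top {'fx': 373.11857193393297, 'fy': 373.11857193393297, 'cx': 254.8778376756947, 'cy': 186.28117520101597, 'R': [[-0.016369516188214375, -0.9993048483939558, -0.03349416241819603], [-0.988865738727192, 0.02113569809629628, -0.14730184329297177], [0.14790736868489274, 0.03070996975437986, -0.9885243082728902]], 't': [0.04154415991400483, 0.5036840719732683, 0.9408672285159975]}
side {'fx': 347.51643979245114, 'fy': 347.51643979245114, 'cx': 256.33429668114843, 'cy': 191.99986798697978, 'R': [[0.7547878800550512, -0.655968071021606, 0.0010704775543257936], [-0.4353133802104167, -0.502111604078832, -0.7472524326217769], [0.49071123599504257, 0.5635510862819582, -0.6645394315002253]], 't': [-0.3580890068034388, 0.2527724390520191, 0.8224974858359684]}
{'time': 0.1, 'joint_positions': array([ 1.12695084e+00,  2.21157743e-01,  1.52752575e+00,  1.75063392e-05,
        1.39469515e+00, -1.26105456e-01]), 'dq': array([-0.00097658, -0.0026387 , -0.00272722, -0.00217483,  0.0003373 ,
        0.0007581 ]), 'joint_torque': array([ 1.47138624e-03, -4.98244715e+01, -3.90550053e+01, -1.72642431e-04,
        5.58994099e-03, -1.41472924e-06]), 'position': array([0.19502359, 0.59320848, 0.23028677]), 'tool_rot': array([ 0.57310264,  0.41404408, -0.41515795, -0.57250741]), 'force': array([1.08304945, 0.47869803, 0.13762986]), 'ft_torque': array([-0.00886935,  0.00375157, -0.05170608]), 'width': 0.08543359577047976}
```

View pics/top0.png

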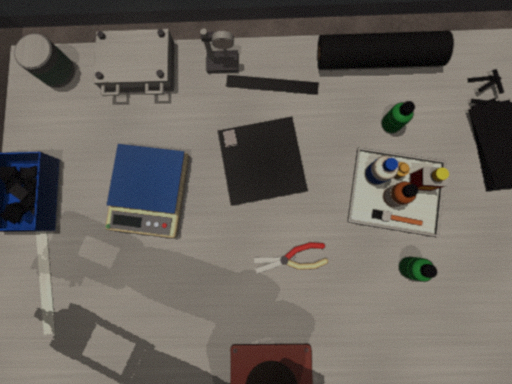

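View pics/side0.png

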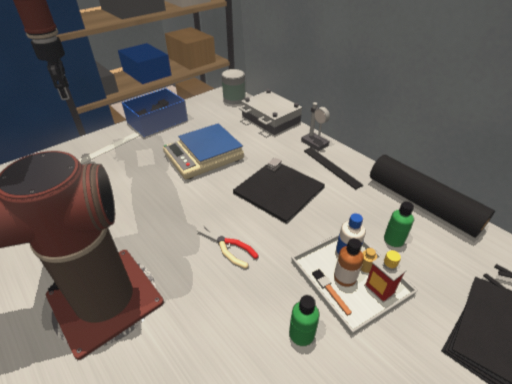

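The top view shows the tray at about (397,192), with the white bottle's cap at (390,164), the amber's black cap at (410,188), the tin's yellow cap at (440,174) and the weight near (403,170). The slab is at (262,160) and the pan at (148,178). Both green bottles are decoys.

```bash
cat > h.py <<'E'
import numpy as np, cv2
from cell import env, vision
def cal(n):
    c=vision.calibration(n); return c, np.array(c["R"]), np.array(c["t"])
def ray(n,u,v):
    c,R,t=cal(n); d=R.T@np.array([(u-c["cx"])/c["fx"],(v-c["cy"])/c["fy"],1]); return -R.T@t, d
def onz(n,u,v,z):
    o,d=ray(n,u,v); return o+d*(z-o[2])/d[2]
def tri(uv1,uv2):
    A=[];b=[]
    for n,(u,v) in(("top",uv1),("side",uv2)):
        o,d=ray(n,u,v); d=d/np.linalg.norm(d); P=np.eye(3)-np.outer(d,d); A.append(P); b.append(P@o)
    return np.linalg.lstsq(np.vstack(A),np.hstack(b),rcond=None)[0]
def proj(n,X):
    c,R,t=cal(n); p=R@np.asarray(X)+t; return np.array([c["fx"]*p[0]/p[2]+c["cx"],c["fy"]*p[1]/p[2]+c["cy"]])
def crop(img,u0,v0,w,h,k): return cv2.resize(img[v0:v0+h,u0:u0+w],None,fx=k,fy=k,interpolation=cv2.INTER_CUBIC)
E
python3 - <<'E'
from h import *
t=cv2.imread("pics/top0.png"); s=cv2.imread("pics/side0.png")
g=lambda i:np.clip(255*(i/255.)**0.6,0,255).astype('uint8')
a=crop(g(t),340,140,110,110,5); b=crop(g(s),290,195,125,130,5)
b=cv2.resize(b,(0,0),fx=550/650,fy=550/650)
cv2.imwrite("pics/t1.png",a); cv2.imwrite("pics/s1.png",b)
hsv=cv2.cvtColor(t,cv2.COLOR_BGR2HSV); hs=cv2.cvtColor(s,cv2.COLOR_BGR2HSV)
def blobs(h,lo,hi,mn=8):
    m=cv2.inRange(h,lo,hi); n,l,st,ce=cv2.connectedComponentsWithStats(m)
    return [(st[i].tolist(),ce[i].round(1).tolist()) for i in range(1,n) if st[i][4]>=mn]
for nm,lo,hi,mn in(("blue",(105,120,40),(125,255,255),20),("yellow",(20,120,80),(34,255,255),10),("red",(0,150,40),(8,255,255),20),("black",(0,0,0),(180,255,38),30)):
    for vn,h in(("top",hsv),("side",hs)): print(nm,vn,blobs(h,lo,hi,mn)[:14])
E
```

```text
blue top [([108, 145, 75, 68, 4070], [145.6, 178.2]), ([0, 152, 42, 79, 1011], [24.8, 193.8]), ([384, 158, 14, 13, 123], [390.7, 163.9]), ([3, 193, 18, 16, 149], [9.9, 199.1])]
blue side [([0, 0, 72, 139, 5643], [24.1, 81.6]), ([47, 0, 36, 33, 828], [65.2, 14.4]), ([61, 38, 44, 68, 1908], [81.3, 71.7]), ([118, 44, 52, 39, 1437], [144.4, 62.5]), ([123, 89, 55, 28, 583], [146.2, 101.4]), ([80, 107, 29, 12, 156], [95.6, 112.4]), ([195, 125, 46, 35, 905], [214.6, 141.8]), ([350, 214, 12, 14, 140], [355.2, 220.4]), ([337, 238, 9, 14, 51], [339.8, 244.8])]
yellow top [([435, 167, 14, 14, 135], [441.7, 173.3]), ([397, 171, 4, 4, 12], [398.5, 172.8])]
yellow side [([367, 249, 7, 5, 24], [370.5, 250.9]), ([384, 250, 16, 18, 212], [391.8, 258.8]), ([364, 257, 7, 4, 11], [367.0, 259.1])]
red top [([286, 243, 39, 16, 203], [304.1, 248.1]), ([270, 348, 13, 13, 38], [275.7, 354.3]), ([279, 352, 17, 11, 41], [286.9, 356.6]), ([247, 354, 22, 15, 59], [258.2, 361.1]), ([300, 357, 11, 13, 49], [305.1, 363.0]), ([232, 367, 19, 17, 150], [240.4, 375.5])]
red side [([225, 239, 33, 19, 175], [242.1, 246.2
[... 329 characters left out ...]
93.6, 141.0]), ([400, 102, 14, 14, 143], [406.4, 108.1]), ([382, 113, 22, 20, 210], [390.9, 124.2]), ([223, 118, 84, 84, 4605], [266.0, 160.7]), ([0, 154, 37, 74, 1846], [16.6, 188.1]), ([36, 154, 23, 76, 1241], [46.9, 193.9]), ([366, 168, 16, 16, 79], [371.4, 177.2]), ([402, 170, 20, 27, 257], [412.5, 185.2])]
black side [([32, 39, 36, 59, 764], [52.8, 60.5]), ([371, 170, 111, 67, 1245], [427.3, 203.7]), ([101, 188, 13, 34, 278], [107.4, 202.9]), ([234, 191, 52, 31, 87], [260.4, 206.6]), ([400, 205, 12, 11, 81], [405.2, 210.4]), ([347, 244, 13, 10, 81], [352.4, 249.1]), ([49, 283, 10, 8, 43], [53.6, 287.4]), ([300, 303, 14, 11, 83], [305.9, 309.1]), ([472, 368, 24, 16, 30], [484.0, 376.1])]
```

View pics/t1.png

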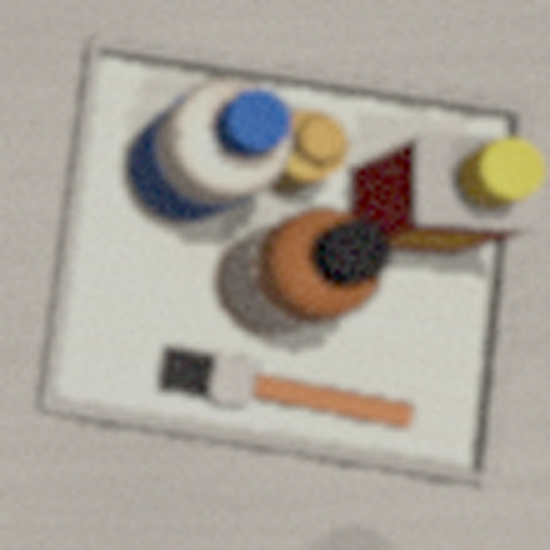

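View pics/s1.png

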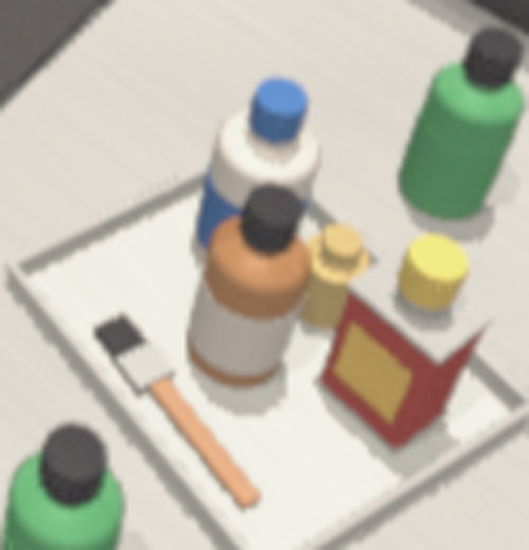

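The crops show the cap-top centres. Top crop: blue (255,121), black (352,250), yellow (510,168), knob (318,138). Side crop: blue (281,97), black (273,203), yellow (437,257), knob (342,240).

```bash
python3 - <<'E'
from h import *
from scipy.spatial.transform import Rotation as Ro
np.set_printoptions(precision=4,suppress=True)
T=lambda x,y:(340+(x+.5)/5-.5,140+(y+.5)/5-.5)
S=lambda x,y:(290+(x+.5)/4.231-.5,195+(y+.5)/4.231-.5)
for n,a,b,z in(("white",(255,121),(281,97),.143),("amber",(352,250),(273,203),.137),("tin",(510,168),(437,257),.133),("weight",(318,138),(342,240),.067)):
    print(n,"top",onz("top",*T(*a),z),"side",onz("side",*S(*b),z),"tri",tri(T(*a),S(*b)))
print("tin edge x",onz("top",*T(413,140),.095),onz("top",*T(413,228),.095))
print("tray rim corners",[onz("top",*T(*p),.02) for p in((92,47),(518,117),(480,475),(45,408))])
print("brush",[onz("top",*T(*p),.012) for p in((165,370),(410,412))])
im=cv2.imread("pics/top0.png");h=cv2.cvtColor(im,cv2.COLOR_BGR2HSV)
m=cv2.inRange(h,(105,120,40),(125,255,255));m[:, :100]=0;m[:,200:]=0;m[:130]=0
r=cv2.minAreaRect(max(cv2.findContours(m,0,2)[0],key=cv2.contourArea));B=cv2.boxPoints(r);P=[onz("top",*b,.062) for b in B];print("pan",np.mean(P,0),P)
m=cv2.inRange(h,(0,0,0),(180,255,45));m[:110]=0;m[215:]=0;m[:,:215]=0;m[:,315:]=0
c=np.vstack([k for k in cv2.findContours(m,0,2)[0] if len(k)>10]);B=cv2.boxPoints(cv2.minAreaRect(c));P=[onz("top",*b,.016) for b in B];print("slab",np.mean(P,0),P)
print("blanks",onz("top",230,137,.04))
s=env.get_state();print(Ro.from_quat(s["tool_rot"]).as_matrix())
E
```

```text
white top [ 0.5349 -0.2886  0.143 ] side [ 0.5334 -0.2925  0.143 ] tri [ 0.5362 -0.2904  0.1392]
amber top [ 0.4741 -0.3308  0.137 ] side [ 0.4723 -0.3346  0.137 ] tri [ 0.475  -0.3327  0.1331]
tin top [ 0.5118 -0.4082  0.133 ] side [ 0.51   -0.4101  0.133 ] tri [ 0.5122 -0.4094  0.1304]
weight top [ 0.5408 -0.3451  0.067 ] side [ 0.5378 -0.3498  0.067 ] tri [ 0.5423 -0.3476  0.0611]
tin edge x [ 0.5334 -0.3806  0.095 ] [ 0.4898 -0.377   0.095 ]
tray rim corners [array([ 0.6024, -0.2463,  0.02  ]), array([ 0.5588, -0.468 ,  0.02  ]), array([ 0.3711, -0.4318,  0.02  ]), array([ 0.4096, -0.2109,  0.02  ])]
brush [array([ 0.4288, -0.2765,  0.012 ]), array([ 0.4044, -0.4021,  0.012 ])]
pan [0.53   0.3157 0.062 ] [array([0.4624, 0.412 , 0.062 ]), array([0.6241, 0.3985, 0.062 ]), array([0.5966, 0.2174, 0.062 ]), array([0.4371, 0.2351, 0.062 ])]
slab [0.5793 0.0126 0.016 ] [array([0.664 , 0.1329, 0.016 ]), array([ 0.6989, -0.0739,  0.016 ]), array([ 0.4941, -0.1046,  0.016 ]), array([0.4601, 0.0958, 0.016 ])]
blanks [0.6389 0.0964 0.04  ]
[[ 0.3124 -0.0008 -0.9499]
 [ 0.9499 -0.0016  0.3124]
 [-0.0018 -1.      0.0002]]
```

apply_moves --motion '[[[0,0,0],[0,-0.106,0],0.6],[[0,0,0],[0,-0.106,0],0.6],[[0,0,0],[0,-0.106,0],0.6],[[0,0,0],[0,0,0],0.6]]' --grip_force 40

```text
time: 0.43
position: [0.1951, 0.5934, 0.2307]
tool_rot: [-0.499, -0.501, 0.501, 0.499]
force: [0.7, 0.1, -0.2]
width: 0.0515
```

apply_moves --motion '[[[-3.8,0,-1.48],[0,0,0],0.6],[[-3.8,0,-1.48],[0,0,0],0.6],[[-3.8,0,-1.48],[0,0,0],0.6],[[-3.8,0,-1.48],[0,0,0],0.6],[[-3.8,0,-1.48],[0,0,0],0.6],[[-3.8,0,-1.48],[0,0,0],0.6],[[-3.8,0,-1.48],[0,0,0],0.6],[[-3.8,0,-1.48],[0,0,0],0.6]]'

```text
time: 1.1
position: [0.3138, 0.2879, 0.2312]
tool_rot: [0.501, 0.499, -0.499, -0.501]
force: [0.0, -0.7, -0.5]
width: 0.0512
```

apply_moves --motion '[[[-3.6,0.2,-1.4],[0,0,0],0.6],[[-3.6,0.2,-1.4],[0,0,0],0.6],[[-3.6,0.2,-1.4],[0,0,0],0.6],[[-3.6,0.2,-1.4],[0,0,0],0.6],[[-3.6,0.2,-1.4],[0,0,0],0.6],[[-3.6,0.2,-1.4],[0,0,0],0.6],[[-3.6,0.2,-1.4],[0,0,0],0.6],[[-3.6,0.2,-1.4],[0,0,0],0.6]]'

```text
time: 1.77
position: [0.426, -0.0002, 0.2153]
tool_rot: [0.501, 0.499, -0.499, -0.501]
force: [0.7, -0.2, -0.3]
width: 0.0512
```

apply_moves --motion '[[[-3.6,0.2,-1.4],[0,0,0],0.6],[[-3.6,0.2,-1.4],[0,0,0],0.6],[[-3.6,0.2,-1.4],[0,0,0],0.6],[[-3.6,0.2,-1.4],[0,0,0],0.6],[[-3.6,0.2,-1.4],[0,0,0],0.6],[[-3.6,0.2,-1.4],[0,0,0],0.6],[[-3.6,0.2,-1.4],[0,0,0],0.6],[[0,0,0],[0,0,0],0.6]]'

```text
time: 2.43
position: [0.5245, -0.2561, 0.1996]
tool_rot: [0.502, 0.497, -0.499, -0.502]
force: [-0.3, 0.8, -0.1]
width: 0.0511
```

apply_moves --motion '[[[-1.7,0.5,-0.5],[0,0,0],0.6],[[-1.7,0.5,-0.5],[0,0,0],0.6],[[0,1.0,0],[0,0,0],0.6],[[0,1.0,0],[0,0,0],0.6],[[0,0,0],[0,0,0],0.6]]'

```text
time: 2.85
position: [0.5321, -0.2824, 0.1679]
tool_rot: [-0.498, -0.499, 0.5, 0.502]
force: [-0.0, 0.1, -0.3]
width: 0.0512
```

```bash
python3 - <<'E'
from h import *
g=lambda i:np.clip(255*(i/255.)**0.6,0,255).astype('uint8')
s=vision.grab_frame("side")[:,:,::-1];t=vision.grab_frame("top")[:,:,::-1]
cv2.imwrite("pics/c2.png",np.hstack([crop(g(t),340,130,110,130,4)[:520,:400],crop(g(s),300,150,100,130,4)]))
p=env.get_state()["position"];print(p,proj("side",p),proj("top",p),proj("side",[.535,-.29,.143]))
E
```

```text
[ 0.53313031 -0.28278466  0.17024646] [354.81213427 207.18575438] [391.99645752 162.12306771] [355.60105624 216.65194427]
```

View pics/c2.png

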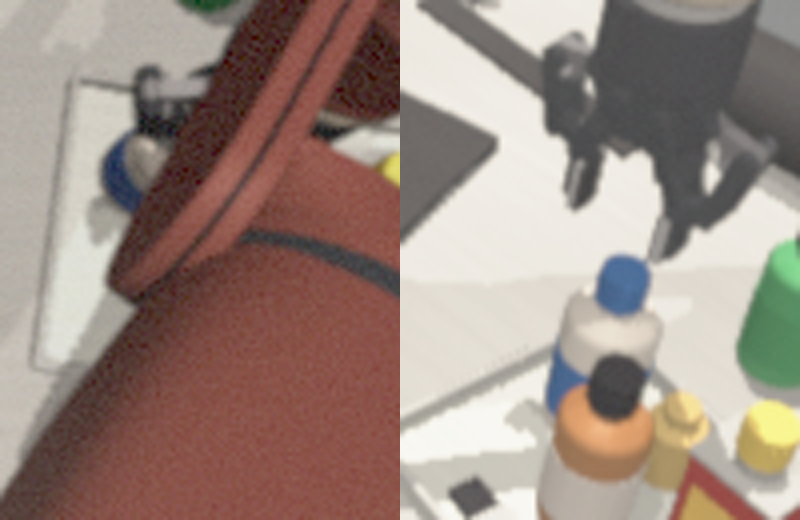

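Fingertips straddle the white cap: their midpoint is at about (355,208) in the side picture, and the projected TCP is at (354.8,207.2). So the tips sit at the TCP height. Next I lower and grip.

apply_moves --motion '[[[-0.4,0.5,-0.1],[0,0,0],0.6],[[-0.3,1.0,-0.1],[0,0,0],0.6],[[0,1.0,0],[0,0,0],0.6],[[0,1.0,0],[0,0,0],0.6],[[0,1.0,0],[0,0,0],0.6],[[0,1.0,0],[0,0,0],0.6],[[0,0,0],[0,0,0],0.6],[[0,0,0],[0,0,0],0.6]]'

```text
time: 3.62
position: [0.5352, -0.2907, 0.115]
tool_rot: [-0.499, -0.5, 0.5, 0.501]
force: [0.2, 0.3, -0.0]
width: 0.0512
```

apply_moves --motion '[[[0,0,0],[0,0,0],0.2],[[0,0,0],[0,0,0],0.2],[[0,0,0],[0,0,0],0.2],[[0,0,0],[0,0,0],0.2],[[0,0,0],[0,0,0],0.2],[[0,0,0],[0,0,0],0.2]]'

```text
time: 4.12
position: [0.5364, -0.2916, 0.1172]
tool_rot: [0.501, 0.5, -0.5, -0.499]
force: [0.3, 0.0, 2.6]
width: 0.0287
```

apply_moves --motion '[[[0,-0.5,0],[0,0,0],0.2],[[0,-1.0,0],[0,0,0],0.2],[[0,-1.5,0],[0,0,0],0.2],[[0,-1.5,0],[0,0,0],0.2],[[0,-1.5,0],[0,0,0],0.2],[[0,-1.0,0],[0,0,0],0.2],[[0,-0.5,0],[0,0,0],0.2],[[0,0,0],[0,0,0],0.2]]'

```text
time: 4.78
position: [0.5364, -0.2916, 0.1929]
tool_rot: [0.501, 0.5, -0.5, -0.499]
force: [1.1, 0.8, -2.6]
width: 0.0289
```

```bash
cat > look.py <<'E'
import sys
from h import *
n,name,u,v,w,h,k=sys.argv[1],sys.argv[2],*map(int,sys.argv[3:8])
i=vision.grab_frame(n)[:,:,::-1]; cv2.imwrite(f"pics/{name}_raw.png",i)
cv2.imwrite(f"pics/{name}.png",crop(np.clip(255*(i/255.)**0.6,0,255).astype('uint8'),u,v,w,h,k))
s=env.get_state();print(s["time"],s["position"].round(4),s["force"].round(2),round(s["width"],4))
E
python3 look.py side w1 300 130 130 140 4
```

```text
4.8333 [ 0.536  -0.2913  0.1917] [-0.12  1.15 -2.05] 0.0285
```

View pics/w1.png

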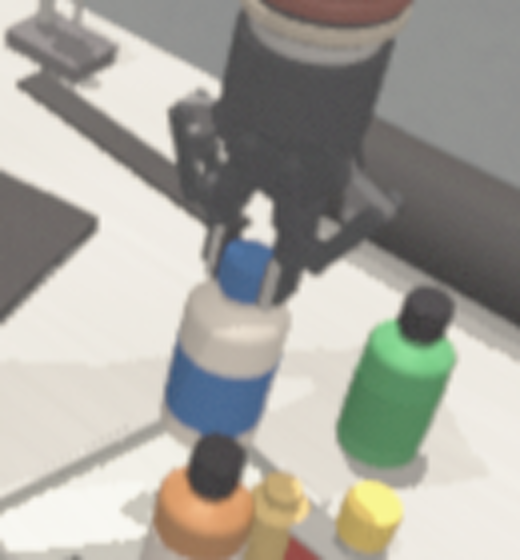

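The white bottle hangs upright, gripped by its cap at (245,270) in the crop. Carrying it to the slab.

apply_moves --motion '[[[1.5,0,0.1],[0,0,0],0.2],[[2.5,0,0.2],[0,0,0],0.2],[[3.5,0,0.2],[0,0,0],0.2],[[3.5,0,0.2],[0,0,0],0.2],[[3.5,0,0.2],[0,0,0],0.2],[[3.5,0,0.2],[0,0,0],0.2],[[3.5,0,0.2],[0,0,0],0.2],[[3.5,0,0.1],[0,0,0],0.2]]'

```text
time: 5.5
position: [0.5202, -0.0388, 0.1899]
tool_rot: [-0.499, -0.5, 0.5, 0.501]
force: [1.2, 0.1, -3.2]
width: 0.0285
```

apply_moves --motion '[[[3.5,0,0.1],[0,0,0],0.2],[[3.0,0,0.1],[0,0,0],0.2],[[2.0,0,0.1],[0,0,0],0.2],[[1.2,0,0],[0,0,0],0.2],[[0,1.0,0],[0,0,0],0.2],[[0,1.0,0],[0,0,0],0.2],[[0,1.0,0],[0,0,0],0.2],[[0,0,0],[0,0,0],0.2]]'

```text
time: 6.17
position: [0.5166, 0.0547, 0.1575]
tool_rot: [-0.499, -0.498, 0.501, 0.502]
force: [-0.2, 0.4, -3.0]
width: 0.0291
```

apply_moves --motion '[[[0,1.0,0],[0,0,0],0.2],[[0,0.7,0],[0,0,0],0.2],[[0,0.4,0],[0,0,0],0.2],[[0,0,0],[0,0,0],0.2],[[0,0,0],[0,0,0],0.2]]'

```text
time: 6.58
position: [0.5187, 0.0555, 0.14]
tool_rot: [-0.5, -0.5, 0.5, 0.5]
force: [-0.1, 0.2, -1.5]
width: 0.0288
```

```bash
python3 look.py side w2 200 60 160 140 4
```

```text
6.6333 [0.519  0.0556 0.1405] [-0.14 -0.27 -2.04] 0.0288
```

apply_moves --motion '[[[0,0.5,0],[0,0,0],0.2],[[0,0.3,0],[0,0,0],0.2],[[0,0.1,0],[0,0,0],0.2],[[0,0,0],[0,0,0],0.2],[[0,0,0],[0,0,0],0.2]]'

```text
time: 7.05
position: [0.5187, 0.0558, 0.1312]
tool_rot: [-0.5, -0.5, 0.5, 0.5]
force: [0.3, 0.6, -1.6]
width: 0.0284
```

apply_moves --motion '[[[0,0.1,0],[0,0,0],0.2],[[0,0,0],[0,0,0],0.2],[[0,0,0],[0,0,0],0.2]]'

```text
time: 7.3
position: [0.5189, 0.0558, 0.1304]
tool_rot: [0.5, 0.5, -0.5, -0.5]
force: [0.7, -0.7, -2.1]
width: 0.0284
```

apply_moves --motion '[[[0,0.1,0],[0,0,0],0.2],[[0,0,0],[0,0,0],0.2],[[0,0,0],[0,0,0],0.2]]'

```text
time: 7.55
position: [0.5193, 0.0558, 0.1302]
tool_rot: [0.5, 0.5, -0.5, -0.5]
force: [-1.1, 0.2, 4.6]
width: 0.0288
```

apply_moves --motion '[[[0,0.1,0],[0,0,0],0.2],[[0,0,0],[0,0,0],0.2],[[0,0,0],[0,0,0],0.2]]'

```text
time: 7.8
position: [0.5199, 0.0558, 0.1303]
tool_rot: [0.501, 0.501, -0.499, -0.499]
force: [-3.3, 0.7, 10.1]
width: 0.029
```

```bash
python3 look.py side w3 200 60 180 150 4
```

```text
7.85 [0.5199 0.0558 0.1303] [-2.7   0.14 10.11] 0.0283
```

View pics/w3.png

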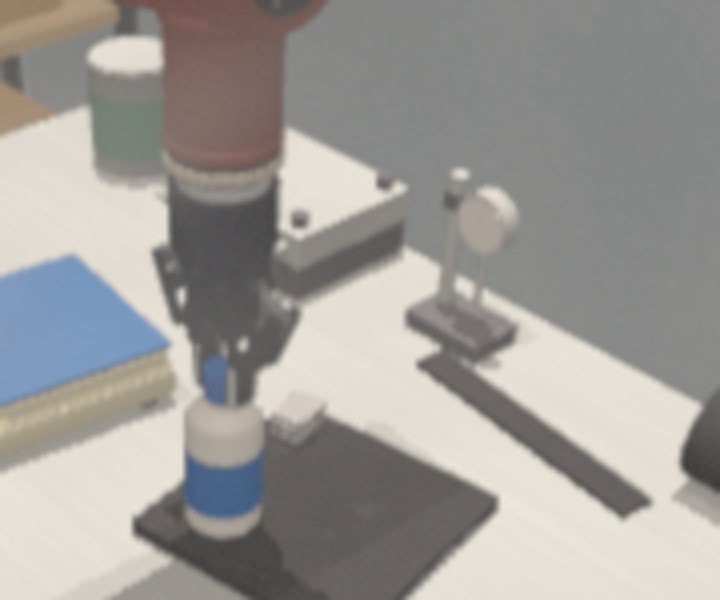

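The bottle stands on the slab (base at about (225,525) in the crop), and contact came at TCP z 0.1303. Backing off the push, releasing, and going to the amber bottle.

apply_moves --motion '[[[0,-0.2,0],[0,0,0],0.2],[[0,0,0],[0,0,0],0.6],[[0,0,0],[0,0,0],0.6],[[0,0,0],[0,0,0],0.6],[[0,-1.0,0],[0,0,0],0.6],[[0,-2.0,0],[0,0,0],0.6],[[0,-2.0,0],[0,0,0],0.6],[[-1.5,-1.0,0.1],[0,0,0],0.6]]'

```text
time: 8.52
position: [0.519, 0.0422, 0.1934]
tool_rot: [0.5, 0.502, -0.499, -0.499]
force: [-0.3, -0.3, 0.1]
width: 0.051
```

apply_moves --motion '[[[-3.5,0,0.4],[0,0,0],0.6],[[-3.8,0,0.4],[0,0,0],0.6],[[-3.8,0,0.4],[0,0,0],0.6],[[-3.8,0,0.4],[0,0,0],0.6],[[-3.8,0,0.4],[0,0,0],0.6],[[-3.8,0,0.4],[0,0,0],0.6],[[-3.8,0,0.4],[0,0,0],0.6],[[-3.8,0,0.4],[0,0,0],0.6]]'

```text
time: 9.18
position: [0.4855, -0.2622, 0.1911]
tool_rot: [0.5, 0.5, -0.5, -0.5]
force: [0.6, -0.5, 1.1]
width: 0.051
```

apply_moves --motion '[[[-3.4,0,0.5],[0,0,0],0.6],[[-2.5,0,0.5],[0,0,0],0.6],[[-1.3,0,0.3],[0,0,0],0.6],[[0,0,0],[0,0,0],0.6],[[0,0,0],[0,0,0],0.6]]'

```text
time: 9.6
position: [0.4728, -0.3321, 0.1904]
tool_rot: [-0.5, -0.5, 0.5, 0.5]
force: [0.8, 0.9, -0.1]
width: 0.0511
```

```bash
python3 look.py side a1 290 150 120 130 4; python3 look.py top a1t 200 100 130 130 4
```

```text
9.65 [ 0.473  -0.3313  0.1903] [ 0.36  1.11 -0.06] 0.0514
9.7 [ 0.4732 -0.3309  0.1903] [ 0.66 -0.53  0.08] 0.0514
```

View pics/a1.png

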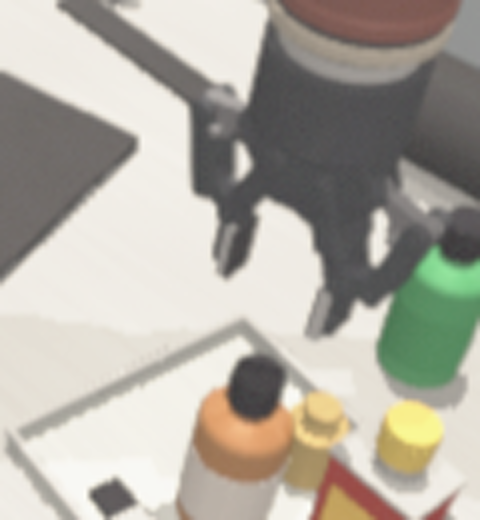

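The amber bottle is undisturbed, with its cap at (258,385) in the crop and the gripper above it. Lowering and gripping.

apply_moves --motion '[[[-0.1,1.0,-0.1],[0,0,0],0.6],[[0,2.0,0],[0,0,0],0.6],[[0,2.0,0],[0,0,0],0.6],[[0,1.5,0],[0,0,0],0.6],[[0,1.0,0],[0,0,0],0.6],[[0,0.4,0],[0,0,0],0.6],[[0,0,0],[0,0,0],0.6],[[0,0,0],[0,0,0],0.6]]'

```text
time: 10.37
position: [0.4744, -0.3331, 0.1118]
tool_rot: [0.5, 0.5, -0.5, -0.5]
force: [0.3, -0.3, 0.3]
width: 0.0514
```

apply_moves --motion '[[[0,0,0],[0,0,0],0.2],[[0,0,0],[0,0,0],0.2],[[0,0,0],[0,0,0],0.2],[[0,0,0],[0,0,0],0.2],[[0,0,0],[0,0,0],0.2],[[0,0,0],[0,0,0],0.2]]'

```text
time: 10.87
position: [0.4746, -0.3341, 0.1127]
tool_rot: [0.501, 0.5, -0.5, -0.499]
force: [0.3, -0.3, 6.4]
width: 0.0284
```

apply_moves --motion '[[[0,-0.5,0],[0,0,0],0.2],[[0,-1.0,0],[0,0,0],0.2],[[0,-1.5,0],[0,0,0],0.2],[[0,-1.5,0],[0,0,0],0.2],[[0,-1.5,0],[0,0,0],0.2],[[0,-1.0,0],[0,0,0],0.2],[[0,-0.5,0],[0,0,0],0.2],[[1.0,-0.2,-0.2],[0,0,0],0.2]]'

```text
time: 11.53
position: [0.4759, -0.3246, 0.1894]
tool_rot: [0.501, 0.499, -0.5, -0.5]
force: [0.2, 0.1, -2.4]
width: 0.0286
```

apply_moves --motion '[[[2.0,0,-0.4],[0,0,0],0.2],[[3.0,0,-0.7],[0,0,0],0.2],[[3.4,0,-0.8],[0,0,0],0.2],[[3.4,0,-0.8],[0,0,0],0.2],[[3.4,0,-0.8],[0,0,0],0.2],[[3.4,0,-0.8],[0,0,0],0.2],[[3.4,0,-0.8],[0,0,0],0.2],[[2.8,0,-0.4],[0,0,0],0.2]]'

```text
time: 12.2
position: [0.5303, -0.0719, 0.1873]
tool_rot: [-0.499, -0.5, 0.5, 0.5]
force: [1.0, 0.3, -3.6]
width: 0.0285
```

apply_moves --motion '[[[1.8,0,-0.2],[0,0,0],0.2],[[0.9,0,0],[0,0,0],0.2],[[0,0.5,0],[0,0,0],0.2],[[0,1.0,0],[0,0,0],0.2],[[0,1.0,0],[0,0,0],0.2],[[0,1.0,0],[0,0,0],0.2],[[0,0.5,0],[0,0,0],0.2],[[0,0,0],[0,0,0],0.2]]'

```text
time: 12.87
position: [0.5312, -0.0488, 0.1457]
tool_rot: [-0.499, -0.499, 0.5, 0.502]
force: [-0.1, 0.3, -3.9]
width: 0.0287
```

```bash
python3 look.py side a2 210 80 170 140 4
```

```text
12.9167 [ 0.5319 -0.0488  0.1468] [-0.61 -0.05 -2.56] 0.0288
```

Held, now at z 0.147. Lower toward 0.126.

apply_moves --motion '[[[0,0.8,0],[0,0,0],0.2],[[0,0.6,0],[0,0,0],0.2],[[0,0.4,0],[0,0,0],0.2],[[0,0.1,0],[0,0,0],0.2],[[0,0,0],[0,0,0],0.2],[[0,0,0],[0,0,0],0.2]]'

```text
time: 13.42
position: [0.5329, -0.0482, 0.1294]
tool_rot: [0.5, 0.5, -0.5, -0.5]
force: [0.4, 0.6, -2.1]
width: 0.0288
```

apply_moves --motion '[[[0,0.1,0],[0,0,0],0.2],[[0,0,0],[0,0,0],0.2],[[0,0,0],[0,0,0],0.2]]'

```text
time: 13.67
position: [0.533, -0.0482, 0.1285]
tool_rot: [0.5, 0.5, -0.5, -0.5]
force: [0.5, -0.2, -3.9]
width: 0.0287
```

apply_moves --motion '[[[0,0.15,0],[0,0,0],0.2],[[0,0,0],[0,0,0],0.2],[[0,0,0],[0,0,0],0.2]]'

```text
time: 13.92
position: [0.5327, -0.0482, 0.1267]
tool_rot: [-0.5, -0.5, 0.5, 0.5]
force: [-0.8, 1.4, -2.6]
width: 0.0288
```

apply_moves --motion '[[[0,0.1,0],[0,0,0],0.2],[[0,0,0],[0,0,0],0.2],[[0,0,0],[0,0,0],0.2]]'

```text
time: 14.17
position: [0.5328, -0.0483, 0.1258]
tool_rot: [-0.5, -0.5, 0.5, 0.5]
force: [-0.1, -0.6, -2.5]
width: 0.0286
```

apply_moves --motion '[[[0,0.1,0],[0,0,0],0.2],[[0,0,0],[0,0,0],0.2],[[0,0,0],[0,0,0],0.2]]'

```text
time: 14.42
position: [0.5334, -0.0484, 0.1258]
tool_rot: [0.5, 0.5, -0.5, -0.5]
force: [-1.5, 0.2, 4.2]
width: 0.0288
```

apply_moves --motion '[[[0,0.1,0],[0,0,0],0.2],[[0,0,0],[0,0,0],0.2],[[0,0,0],[0,0,0],0.2]]'

```text
time: 14.67
position: [0.5339, -0.0484, 0.1257]
tool_rot: [0.501, 0.501, -0.5, -0.499]
force: [-3.4, 1.0, 10.8]
width: 0.0285
```

apply_moves --motion '[[[0,-0.2,0],[0,0,0],0.2],[[0,0,0],[0,0,0],0.6],[[0,0,0],[0,0,0],0.6],[[0,0,0],[0,0,0],0.6],[[0,-1.0,0],[0,0,0],0.6],[[0,-2.0,0],[0,0,0],0.6],[[0,-2.0,0],[0,0,0],0.6],[[-1.5,-1.0,0],[0,0,0],0.6]]'

```text
time: 15.33
position: [0.5339, -0.0619, 0.1889]
tool_rot: [0.5, 0.501, -0.5, -0.499]
force: [1.0, 0.4, -0.3]
width: 0.0512
```

apply_moves --motion '[[[-3.2,0,0.2],[0,0,0],0.6],[[-3.6,0,0.2],[0,0,0],0.6],[[-3.6,0,0.2],[0,0,0],0.6],[[-3.6,0,0.2],[0,0,0],0.6],[[-3.6,0,0.2],[0,0,0],0.6],[[-3.6,0,0.2],[0,0,0],0.6],[[-3.6,0,0.2],[0,0,0],0.6],[[-3.6,0,0.2],[0,0,0],0.6]]'

```text
time: 16.0
position: [0.5166, -0.3491, 0.1865]
tool_rot: [0.5, 0.5, -0.5, -0.5]
force: [1.8, 0.1, 0.2]
width: 0.0511
```

apply_moves --motion '[[[-3.0,0,0.3],[0,0,0],0.6],[[-2.0,0,0.2],[0,0,0],0.6],[[-1.0,0,0.1],[0,0,0],0.6],[[0,0,0],[0,0,0],0.6],[[0,0,0],[0,0,0],0.6]]'

```text
time: 16.42
position: [0.5109, -0.4067, 0.1858]
tool_rot: [-0.5, -0.5, 0.5, 0.5]
force: [-0.0, 0.3, -0.4]
width: 0.0512
```

```bash
python3 look.py side b1 200 130 210 170 3
```

```text
16.4667 [ 0.5111 -0.406   0.1858] [ 0.45  0.38 -0.35] 0.0512
```

View pics/b1.png

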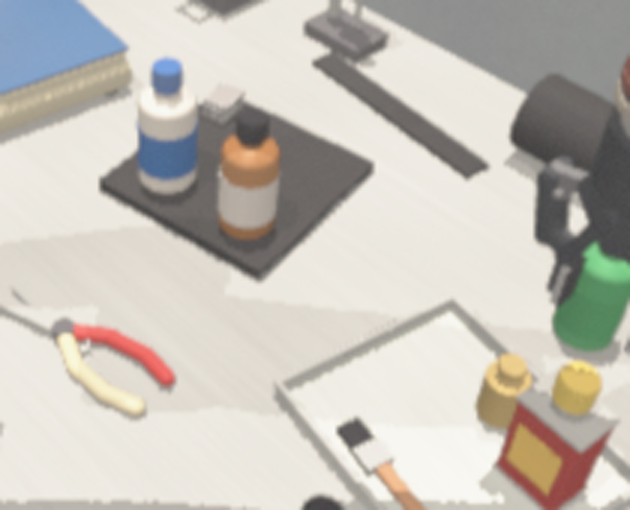

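White (165,125) and amber (248,180) stand upright on the slab, and the weight (505,390) and the tin (560,440) are untouched. Gripping the tin by its cap.

apply_moves --motion '[[[-0.3,1.0,-0.1],[0,0,0],0.6],[[0,2.0,0],[0,0,0],0.6],[[0,2.0,0],[0,0,0],0.6],[[0,1.6,0],[0,0,0],0.6],[[0,1.0,0],[0,0,0],0.6],[[0,0.5,0],[0,0,0],0.6],[[0,0,0],[0,0,0],0.6],[[0,0,0],[0,0,0],0.6]]'

```text
time: 17.13
position: [0.5123, -0.4101, 0.1053]
tool_rot: [0.5, 0.5, -0.5, -0.5]
force: [-0.3, 0.6, 0.7]
width: 0.0514
```

apply_moves --motion '[[[0,0,0],[0,0,0],0.2],[[0,0,0],[0,0,0],0.2],[[0,0,0],[0,0,0],0.2],[[0,0,0],[0,0,0],0.2],[[0,0,0],[0,0,0],0.2],[[0,0,0],[0,0,0],0.2]]'

```text
time: 17.63
position: [0.5127, -0.4108, 0.1065]
tool_rot: [0.501, 0.5, -0.5, -0.499]
force: [0.3, 0.9, 6.5]
width: 0.0285
```

apply_moves --motion '[[[0,-0.5,0],[0,0,0],0.2],[[0,-1.0,0],[0,0,0],0.2],[[0,-1.5,0],[0,0,0],0.2],[[0,-2.0,0],[0,0,0],0.2],[[0,-2.0,0],[0,0,0],0.2],[[0,-1.5,0],[0,0,0],0.2],[[0,-1.0,0],[0,0,0],0.2],[[0,-0.5,0],[0,0,0],0.2]]'

```text
time: 18.3
position: [0.5123, -0.4108, 0.207]
tool_rot: [0.501, 0.5, -0.5, -0.499]
force: [-0.9, -0.0, -1.9]
width: 0.0286
```

apply_moves --motion '[[[1.5,0,-0.5],[0,0,0],0.2],[[2.5,0,-0.8],[0,0,0],0.2],[[3.6,0,-1.2],[0,0,0],0.2],[[3.6,0,-1.2],[0,0,0],0.2],[[3.6,0,-1.2],[0,0,0],0.2],[[3.6,0,-1.2],[0,0,0],0.2],[[3.6,0,-1.2],[0,0,0],0.2],[[3.6,0,-1.2],[0,0,0],0.2]]'

```text
time: 18.97
position: [0.5963, -0.1515, 0.2034]
tool_rot: [-0.499, -0.5, 0.5, 0.501]
force: [0.4, -0.4, -2.9]
width: 0.0287
```

apply_moves --motion '[[[3.6,0,-1.2],[0,0,0],0.2],[[3.6,0,-1.2],[0,0,0],0.2],[[3.0,0,-1.0],[0,0,0],0.2],[[1.5,0,-0.5],[0,0,0],0.2],[[0.7,0,-0.3],[0,0,0],0.2],[[0,0,0],[0,0,0],0.2],[[0,0,0],[0,0,0],0.2]]'

```text
time: 19.55
position: [0.6383, -0.0309, 0.2041]
tool_rot: [-0.5, -0.5, 0.501, 0.5]
force: [0.2, -0.0, -1.7]
width: 0.029
```

apply_moves --motion '[[[0,1.0,0],[0,0,0],0.2],[[0,2.0,0],[0,0,0],0.2],[[0,2.0,0],[0,0,0],0.2],[[0,1.5,0],[0,0,0],0.2],[[0,1.0,0],[0,0,0],0.2],[[0,0.5,0],[0,0,0],0.2],[[0,0,0],[0,0,0],0.2],[[0,0,0],[0,0,0],0.2]]'

```text
time: 20.22
position: [0.6391, -0.0309, 0.1252]
tool_rot: [0.5, 0.5, -0.5, -0.5]
force: [0.8, -0.4, -1.7]
width: 0.0287
```

apply_moves --motion '[[[0,0.15,0],[0,0,0],0.2],[[0,0,0],[0,0,0],0.2],[[0,0,0],[0,0,0],0.2]]'

```text
time: 20.47
position: [0.6394, -0.0303, 0.1243]
tool_rot: [0.5, 0.5, -0.5, -0.499]
force: [-0.8, -0.4, -2.1]
width: 0.0286
```

apply_moves --motion '[[[0,0.15,0],[0,0,0],0.2],[[0,0,0],[0,0,0],0.2],[[0,0,0],[0,0,0],0.2]]'

```text
time: 20.72
position: [0.6388, -0.0301, 0.1219]
tool_rot: [0.5, 0.5, -0.5, -0.5]
force: [0.6, 0.2, -2.9]
width: 0.0288
```

apply_moves --motion '[[[0,0.15,0],[0,0,0],0.2],[[0,0,0],[0,0,0],0.2],[[0,0,0],[0,0,0],0.2]]'

```text
time: 20.97
position: [0.6387, -0.0302, 0.1201]
tool_rot: [-0.5, -0.5, 0.5, 0.5]
force: [0.1, -0.1, -2.7]
width: 0.0288
```

apply_moves --motion '[[[0,0.15,0],[0,0,0],0.2],[[0,0,0],[0,0,0],0.2],[[0,0,0],[0,0,0],0.2]]'

```text
time: 21.22
position: [0.6392, -0.0301, 0.1195]
tool_rot: [0.5, 0.5, -0.5, -0.5]
force: [-0.8, 1.8, 1.6]
width: 0.0288
```

apply_moves --motion '[[[0,0,0],[0,0,0],0.6],[[0,0,0],[0,0,0],0.6],[[0,0,0],[0,0,0],0.6],[[0,-1.0,0],[0,0,0],0.6],[[0,-2.0,0],[0,0,0],0.6],[[0,-2.0,0],[0,0,0],0.6],[[0,-1.5,0],[0,0,0],0.6],[[0,0,0],[0,0,0],0.6]]'

```text
time: 21.88
position: [0.6414, -0.0306, 0.1891]
tool_rot: [0.502, 0.502, -0.498, -0.498]
force: [0.9, -0.2, 0.6]
width: 0.0511
```

apply_moves --motion '[[[-1.5,0,0.4],[0,0,0],0.6],[[-2.5,0,0.8],[0,0,0],0.6],[[-3.4,0,1.1],[0,0,0],0.6],[[-3.4,0,1.1],[0,0,0],0.6],[[-3.4,0,1.1],[0,0,0],0.8],[[-3.4,0,1.1],[0,0,0],0.8],[[-3.4,0,1.1],[0,0,0],0.8],[[-3.4,0,1.1],[0,0,0],0.8]]'

```text
time: 22.55
position: [0.5588, -0.2761, 0.1822]
tool_rot: [-0.499, -0.5, 0.5, 0.501]
force: [0.4, 0.1, -0.7]
width: 0.0682
```

apply_moves --motion '[[[-3.4,0,1.1],[0,0,0],0.8],[[-2.4,0,0.6],[0,0,0],0.8],[[-1.5,0,0.4],[0,0,0],0.8],[[0,0,0],[0,0,0],0.8],[[0,0,0],[0,0,0],0.8]]'

```text
time: 22.97
position: [0.539, -0.3475, 0.1826]
tool_rot: [-0.5, -0.5, 0.5, 0.501]
force: [0.8, 0.2, 0.1]
width: 0.0682
```

```bash
python3 look.py side k1 220 130 190 160 4
```

```text
23.0167 [ 0.5395 -0.3466  0.1828] [-0.04  0.33 -0.69] 0.0682
```

View pics/k1.png

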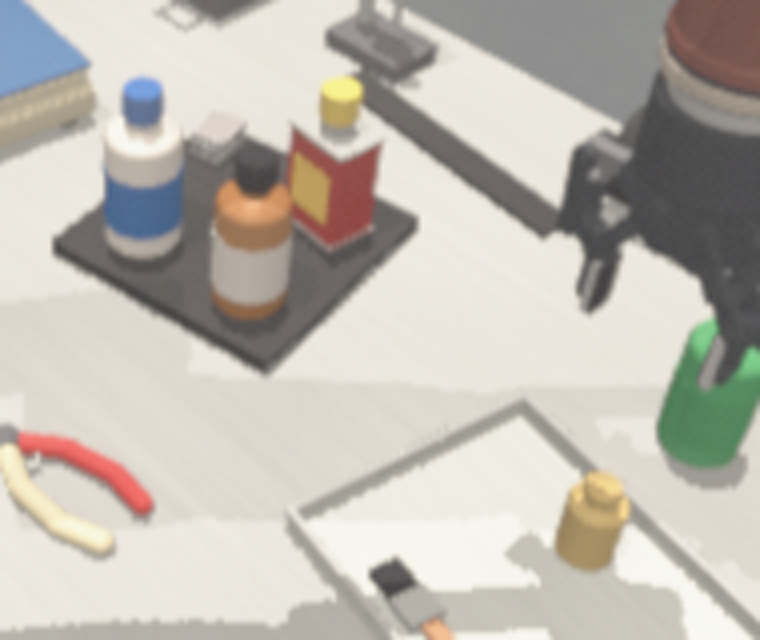

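All three stand upright on the slab, and the weight stands alone at about (590,530) in the crop. Lowering over the weight.

apply_moves --motion '[[[0,2.0,0],[0,0,0],0.8],[[0,3.0,0],[0,0,0],0.8],[[0,3.0,0],[0,0,0],0.8],[[0,3.0,0],[0,0,0],0.8],[[0,2.5,0],[0,0,0],0.8],[[0,1.5,0],[0,0,0],0.8],[[0,0.8,0],[0,0,0],0.8],[[0,0,0],[0,0,0],0.8]]'

```text
time: 23.68
position: [0.5393, -0.3454, 0.0239]
tool_rot: [-0.498, -0.5, 0.5, 0.501]
force: [-0.5, 0.1, -0.2]
width: 0.0683
```

apply_moves --motion '[[[0,0,0],[0,0,0],0.8],[[0,0,0],[0,0,0],0.8]]'

```text
time: 23.85
position: [0.5413, -0.348, 0.0279]
tool_rot: [0.501, 0.5, -0.5, -0.499]
force: [-0.9, -0.6, 1.2]
width: 0.0686
```

apply_moves --motion '[[[0,0.6,0],[0,0,0],0.8],[[0,0,0],[0,0,0],0.8],[[0,0,0],[0,0,0],0.2],[[0,0,0],[0,0,0],0.2],[[0,0,0],[0,0,0],0.2],[[0,0,0],[0,0,0],0.2],[[0,0,0],[0,0,0],0.2],[[0,0,0],[0,0,0],0.2]]' --grip_force 50

```text
time: 24.52
position: [0.5404, -0.3481, 0.0207]
tool_rot: [0.501, 0.5, -0.5, -0.499]
force: [-0.5, -1.9, 4.9]
width: 0.0368
```

apply_moves --motion '[[[0,0,0],[0,0,0],0.2],[[0,0,0],[0,0,0],0.2],[[0,-0.5,0],[0,0,0],0.2],[[0,-1.0,0],[0,0,0],0.2],[[0,0,0],[0,0,0],0.2],[[0,0,0],[0,0,0],0.2]]'

```text
time: 25.02
position: [0.5399, -0.3469, 0.0349]
tool_rot: [0.5, 0.5, -0.5, -0.5]
force: [0.6, 0.2, -4.4]
width: 0.0368
```

apply_moves --motion '[[[0,-1.5,0],[0,0,0],0.2],[[0,-2.5,0],[0,0,0],0.2],[[0,-3.0,0],[0,0,0],0.2],[[0,-3.0,0],[0,0,0],0.2],[[0,-3.0,0],[0,0,0],0.2],[[0,-2.5,0],[0,0,0],0.2],[[0,-1.5,0],[0,0,0],0.2],[[0.5,-1.0,0],[0,0,0],0.2]]'

```text
time: 25.68
position: [0.5406, -0.3433, 0.2186]
tool_rot: [0.502, 0.5, -0.5, -0.499]
force: [0.8, -0.8, -4.5]
width: 0.0362
```

apply_moves --motion '[[[1.5,0,0],[0,0,0],0.2],[[2.5,0,0],[0,0,0],0.2],[[3.3,0,0],[0,0,0],0.2],[[3.3,0,0],[0,0,0],0.2],[[3.3,0,0],[0,0,0],0.2],[[3.3,0,0],[0,0,0],0.2],[[3.3,0,0],[0,0,0],0.2],[[3.3,0,0],[0,0,0],0.2]]'

```text
time: 26.35
position: [0.5379, -0.1009, 0.2128]
tool_rot: [-0.499, -0.5, 0.501, 0.501]
force: [1.4, 0.6, -4.4]
width: 0.0368
```

apply_moves --motion '[[[3.3,0,0.1],[0,0,0],0.2],[[3.3,0,0.1],[0,0,0],0.2],[[3.3,0,0.1],[0,0,0],0.2],[[3.3,0,0.1],[0,0,0],0.2],[[3.3,0,0.1],[0,0,0],0.2],[[3.3,0,0.1],[0,0,0],0.2],[[3.3,0,0.1],[0,0,0],0.2],[[3.3,0,0.1],[0,0,0],0.2]]'

```text
time: 27.02
position: [0.5292, 0.1622, 0.2128]
tool_rot: [-0.499, -0.499, 0.501, 0.501]
force: [-0.1, -0.5, -5.2]
width: 0.0365
```

apply_moves --motion '[[[3.3,0,0.1],[0,0,0],0.2],[[3.3,0,0.1],[0,0,0],0.2],[[2.5,0,0],[0,0,0],0.2],[[1.5,0,0],[0,0,0],0.2],[[0.7,0,0],[0,0,0],0.2],[[0,0,0],[0,0,0],0.2],[[0,0,0],[0,0,0],0.2]]'

```text
time: 27.6
position: [0.5291, 0.2721, 0.214]
tool_rot: [-0.5, -0.499, 0.501, 0.5]
force: [-0.9, -0.5, -4.4]
width: 0.0367
```

```bash
python3 look.py side p1 140 50 190 150 4; python3 - <<'E'
from h import *
print(proj("side",[.53,.3157,.062]))
i=cv2.imread("pics/side0.png");h=cv2.cvtColor(i,cv2.COLOR_BGR2HSV);m=cv2.inRange(h,(105,120,40),(125,255,255));m[:120]=0;m[175:]=0;m[:,:170]=0;m[:,250:]=0
c=max(cv2.findContours(m,0,2)[0],key=cv2.contourArea);a=cv2.approxPolyDP(cv2.convexHull(c),4,True)[:,0];print([onz("side",*p,.062).round(4) for p in a])
E
```

```text
27.65 [0.5294 0.2716 0.2142] [ 0.54 -0.74 -4.57] 0.0364
[209.2854598  139.90175141]
[array([0.5915, 0.2205, 0.062 ]), array([0.4466, 0.2386, 0.062 ]), array([0.4481, 0.2819, 0.062 ]), array([0.5162, 0.3784, 0.062 ]), array([0.6043, 0.3842, 0.062 ])]
```

View pics/p1.png

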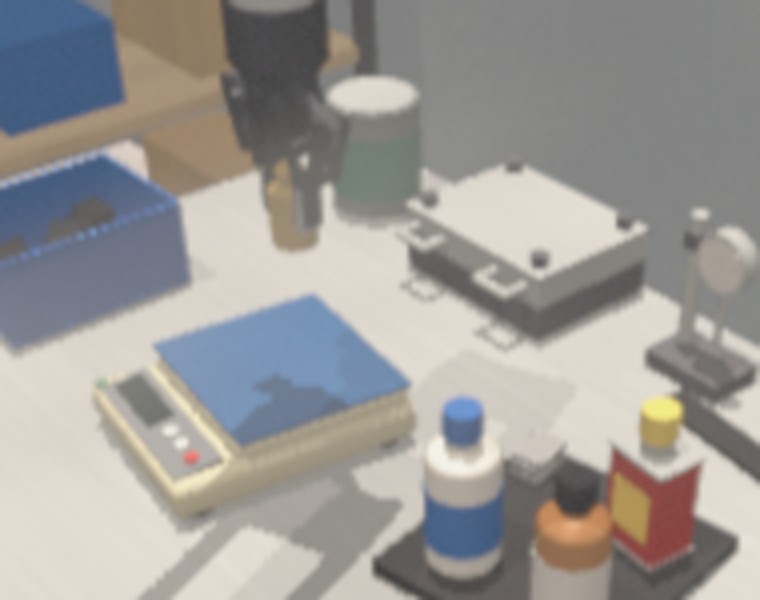

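The weight is held upright at (295,210) in the crop, and the pan's diagonals cross at full-image (209.5,140.4), against a predicted (209.3,139.9). The pan centre is confirmed.

apply_moves --motion '[[[1.5,0,0],[0,0,0],0.2],[[2.0,0,0],[0,0,0],0.2],[[0.9,1.0,0],[0,0,0],0.2],[[0,2.0,0],[0,0,0],0.2],[[0,2.5,0],[0,0,0],0.2],[[0,2.0,0],[0,0,0],0.2],[[0,1.5,0],[0,0,0],0.2],[[0,1.0,0],[0,0,0],0.2]]'

```text
time: 28.32
position: [0.5284, 0.3154, 0.1115]
tool_rot: [-0.5, -0.498, 0.501, 0.501]
force: [-0.4, -1.0, -5.9]
width: 0.0365
```

apply_moves --motion '[[[0,1.0,0],[0,0,0],0.2],[[0,0.5,0],[0,0,0],0.2],[[0,0,0],[0,0,0],0.2],[[0,0,0],[0,0,0],0.2],[[0,0,0],[0,0,0],0.2]]'

```text
time: 28.73
position: [0.5307, 0.3171, 0.1011]
tool_rot: [0.5, 0.501, -0.499, -0.5]
force: [-0.6, 0.5, -4.2]
width: 0.0368
```

apply_moves --motion '[[[-0.1,0.8,0],[0,0,0],0.2],[[0,0.6,0],[0,0,0],0.2],[[0,0.3,0],[0,0,0],0.2],[[0,0.1,0],[0,0,0],0.2],[[0,0,0],[0,0,0],0.2],[[0,0,0],[0,0,0],0.2]]'

```text
time: 29.23
position: [0.5297, 0.3158, 0.0817]
tool_rot: [-0.5, -0.5, 0.5, 0.5]
force: [-0.2, -0.6, -5.0]
width: 0.0364
```

apply_moves --motion '[[[0,0.1,0],[0,0,0],0.2],[[0,0,0],[0,0,0],0.2],[[0,0,0],[0,0,0],0.2]]'

```text
time: 29.48
position: [0.5299, 0.3158, 0.081]
tool_rot: [0.5, 0.5, -0.5, -0.5]
force: [-1.0, -0.1, -4.8]
width: 0.0366
```

apply_moves --motion '[[[0,0.1,0],[0,0,0],0.2],[[0,0,0],[0,0,0],0.2],[[0,0,0],[0,0,0],0.2]]'

```text
time: 29.73
position: [0.5297, 0.3158, 0.0798]
tool_rot: [-0.5, -0.5, 0.5, 0.5]
force: [0.4, -0.5, -4.4]
width: 0.0365
```

apply_moves --motion '[[[0,0.1,0],[0,0,0],0.2],[[0,0,0],[0,0,0],0.2],[[0,0,0],[0,0,0],0.2]]'

```text
time: 29.98
position: [0.5299, 0.3158, 0.0797]
tool_rot: [0.5, 0.5, -0.5, -0.5]
force: [-4.6, -2.3, 3.9]
width: 0.0366
```

apply_moves --motion '[[[0,0,0],[0,0,0],0.8],[[0,0,0],[0,0,0],0.8],[[0,0,0],[0,0,0],0.8],[[0,0,0],[0,0,0],0.8],[[0,-1.0,0],[0,0,0],0.8],[[0,-2.0,0],[0,0,0],0.8],[[0,-3.0,0],[0,0,0],0.8],[[0,-3.0,0],[0,0,0],0.8]]' --grip_force 40

```text
time: 30.65
position: [0.5291, 0.3155, 0.1695]
tool_rot: [-0.5, -0.499, 0.501, 0.5]
force: [0.9, 0.6, -0.5]
width: 0.0682
```

apply_moves --motion '[[[0,-2.5,0],[0,0,0],0.6],[[-1.5,-1.0,-0.4],[0,0,0],0.6],[[-2.5,0,-0.8],[0,0,0],0.6],[[-3.4,0,-1.1],[0,0,0],0.6],[[-3.4,0,-1.1],[0,0,0],0.6],[[-3.4,0,-1.1],[0,0,0],0.6],[[-3.4,0,-1.1],[0,0,0],0.6],[[-3.4,0,-1.1],[0,0,0],0.6]]'

```text
time: 31.32
position: [0.5973, 0.1042, 0.2049]
tool_rot: [0.5, 0.5, -0.5, -0.5]
force: [1.0, -0.6, 0.2]
width: 0.0512
```

apply_moves --motion '[[[-3.4,0,-1.1],[0,0,0],0.6],[[-3.4,0,-1.1],[0,0,0],0.6],[[-3.0,0,-1.0],[0,0,0],0.6],[[-2.0,0,-0.6],[0,0,0],0.6],[[-1.3,0,-0.4],[0,0,0],0.6],[[0,0,0],[0,0,0],0.6],[[0,0,0],[0,0,0],0.6]]'

```text
time: 31.9
position: [0.6388, -0.0252, 0.204]
tool_rot: [-0.5, -0.5, 0.5, 0.5]
force: [-0.1, 0.7, 0.4]
width: 0.0511
```

```bash
python3 look.py side p2 140 50 190 150 4
```

```text
31.95 [ 0.6386 -0.0243  0.204 ] [-0.07 -0.23 -1.1 ] 0.0509
```

View pics/p2.png

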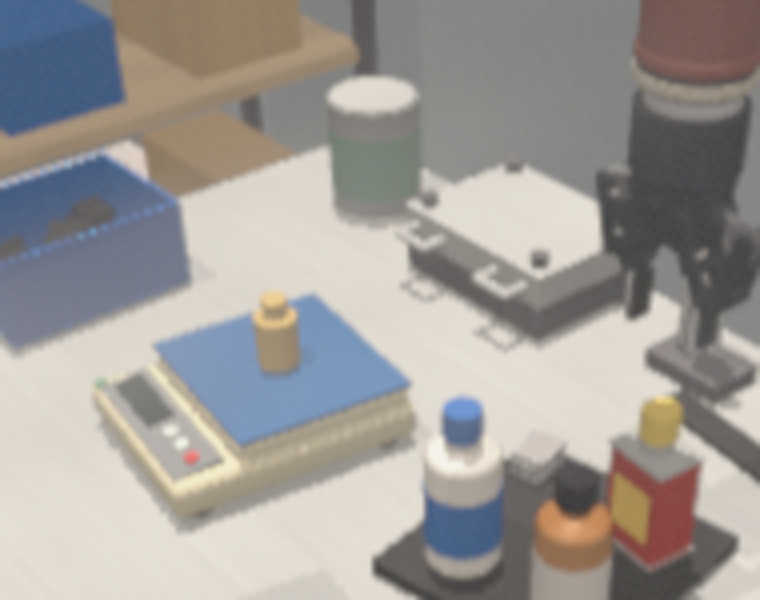

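The weight stands upright in the middle of the pan, at (278,345) in the crop. Fetching the tin back now.

apply_moves --motion '[[[-0.5,1.0,0],[0,0,0],0.6],[[-0.1,2.0,0],[0,0,0],0.6],[[0,2.0,0],[0,0,0],0.6],[[0,1.6,0],[0,0,0],0.6],[[0,1.0,0],[0,0,0],0.6],[[0,0.6,0],[0,0,0],0.6],[[0,0,0],[0,0,0],0.6],[[0,0,0],[0,0,0],0.6]]'

```text
time: 32.62
position: [0.639, -0.0308, 0.1221]
tool_rot: [0.5, 0.5, -0.5, -0.5]
force: [0.2, 0.2, 0.7]
width: 0.0511
```

apply_moves --motion '[[[0,0,0],[0,0,0],0.6]]'

```text
time: 32.7
position: [0.6397, -0.0311, 0.1231]
tool_rot: [0.5, 0.501, -0.5, -0.499]
force: [0.4, 0.3, -0.3]
width: 0.0511
```

apply_moves --motion '[[[0,0.4,0],[0,0,0],0.6],[[0,0,0],[0,0,0],0.6],[[0,0,0],[0,0,0],0.2],[[0,0,0],[0,0,0],0.2],[[0,0,0],[0,0,0],0.2],[[0,0,0],[0,0,0],0.2],[[0,0,0],[0,0,0],0.2],[[0,0,0],[0,0,0],0.2]]'

```text
time: 33.37
position: [0.6391, -0.031, 0.1182]
tool_rot: [0.5, 0.5, -0.5, -0.5]
force: [0.1, 1.2, 2.8]
width: 0.0288
```

```bash
python3 look.py side x1 140 50 190 150 4
```

```text
33.4167 [ 0.6391 -0.0311  0.1182] [-0.83  1.4   2.84] 0.0283
```

apply_moves --motion '[[[0,-0.5,0],[0,0,0],0.2],[[0,-1.0,0],[0,0,0],0.2],[[0,-1.5,0],[0,0,0],0.2],[[0,-1.5,0],[0,0,0],0.2],[[0,-1.5,0],[0,0,0],0.2],[[0,-1.5,0],[0,0,0],0.2],[[0,-0.5,0],[0,0,0],0.2],[[0,0,0],[0,0,0],0.2]]'

```text
time: 34.08
position: [0.6399, -0.0316, 0.2]
tool_rot: [0.501, 0.501, -0.499, -0.499]
force: [-0.1, -0.3, -2.0]
width: 0.029
```

apply_moves --motion '[[[-1.5,0,0.5],[0,0,0],0.2],[[-2.5,0,0.9],[0,0,0],0.2],[[-3.6,0,1.2],[0,0,0],0.2],[[-3.6,0,1.2],[0,0,0],0.2],[[-3.6,0,1.2],[0,0,0],0.2],[[-3.6,0,1.2],[0,0,0],0.2],[[-3.6,0,1.2],[0,0,0],0.2],[[-3.6,0,1.2],[0,0,0],0.2]]'

```text
time: 34.75
position: [0.5507, -0.289, 0.1961]
tool_rot: [-0.499, -0.5, 0.5, 0.501]
force: [0.5, 0.2, -2.0]
width: 0.0291
```

apply_moves --motion '[[[-3.6,0,1.2],[0,0,0],0.2],[[-3.6,0,1.2],[0,0,0],0.2],[[-2.6,0,0.9],[0,0,0],0.2],[[-1.5,0,0.5],[0,0,0],0.2],[[-0.9,0,0.3],[0,0,0],0.2],[[0,0,0],[0,0,0],0.2],[[0,0,0],[0,0,0],0.2],[[0,0,0],[0,0,0],0.2]]'

```text
time: 35.42
position: [0.5125, -0.4076, 0.1974]
tool_rot: [0.499, 0.501, -0.5, -0.5]
force: [0.4, -0.1, -3.1]
width: 0.029
```

apply_moves --motion '[[[-0.2,1.0,0],[0,0,0],0.2],[[0,2.0,0],[0,0,0],0.2],[[0,2.0,0],[0,0,0],0.2],[[0,1.6,0],[0,0,0],0.2],[[0,1.0,0],[0,0,0],0.2],[[0,0.6,0],[0,0,0],0.2],[[0,0,0],[0,0,0],0.2],[[0,0,0],[0,0,0],0.2]]'

```text
time: 36.08
position: [0.5123, -0.411, 0.1161]
tool_rot: [0.5, 0.5, -0.5, -0.5]
force: [-0.2, 0.1, -2.9]
width: 0.0289
```

apply_moves --motion '[[[0,0.3,0],[0,0,0],0.2],[[0,0,0],[0,0,0],0.2],[[0,0,0],[0,0,0],0.2]]'

```text
time: 36.33
position: [0.5122, -0.4116, 0.1136]
tool_rot: [0.5, 0.5, -0.5, -0.5]
force: [0.6, 0.3, -2.3]
width: 0.0286
```

apply_moves --motion '[[[0.2,0.4,0],[0,0,0],0.2],[[0,0.2,0],[0,0,0],0.2],[[0,0.1,0],[0,0,0],0.2],[[0,0,0],[0,0,0],0.2],[[0,0,0],[0,0,0],0.2]]'

```text
time: 36.75
position: [0.5118, -0.4092, 0.1057]
tool_rot: [-0.5, -0.5, 0.5, 0.5]
force: [0.2, 0.4, -2.4]
width: 0.0288
```

apply_moves --motion '[[[0,0.1,0],[0,0,0],0.2],[[0,0,0],[0,0,0],0.2],[[0,0,0],[0,0,0],0.2]]'

```text
time: 37.0
position: [0.5121, -0.4094, 0.1052]
tool_rot: [0.5, 0.5, -0.5, -0.5]
force: [-1.0, 1.1, -0.4]
width: 0.029
```

apply_moves --motion '[[[0,0,0],[0,0,0],0.6],[[0,0,0],[0,0,0],0.6],[[0,0,0],[0,0,0],0.6],[[0,0,0],[0,0,0],0.6],[[0,-1.0,0],[0,0,0],0.6],[[0,-2.5,0],[0,0,0],0.6],[[0,-3.0,0],[0,0,0],0.6],[[0,-2.0,0],[0,0,0],0.6]]'

```text
time: 37.67
position: [0.5125, -0.4099, 0.1932]
tool_rot: [0.501, 0.5, -0.5, -0.499]
force: [0.8, -0.9, 1.0]
width: 0.0511
```

apply_moves --motion '[[[1.5,0,-0.1],[0,0,0],0.6],[[3.0,0,-0.2],[0,0,0],0.6],[[3.6,0,-0.2],[0,0,0],0.6],[[3.6,0,-0.2],[0,0,0],0.6],[[3.6,0,-0.2],[0,0,0],0.6],[[3.6,0,-0.2],[0,0,0],0.6],[[3.6,0,-0.2],[0,0,0],0.6],[[3.6,0,-0.2],[0,0,0],0.6]]'

```text
time: 38.33
position: [0.5265, -0.1462, 0.1901]
tool_rot: [0.5, 0.5, -0.5, -0.5]
force: [1.2, 0.0, 0.3]
width: 0.0507
```

apply_moves --motion '[[[3.6,0,-0.2],[0,0,0],0.6],[[3.2,0,-0.2],[0,0,0],0.6],[[2.0,0,-0.2],[0,0,0],0.6],[[1.2,0,-0.1],[0,0,0],0.6],[[0,0,0],[0,0,0],0.6],[[0,0,0],[0,0,0],0.6],[[0,0,0],[0,0,0],0.6]]'

```text
time: 38.92
position: [0.5338, -0.0493, 0.1899]
tool_rot: [0.5, 0.5, -0.5, -0.5]
force: [-0.0, 0.1, -0.0]
width: 0.051
```

```bash
python3 look.py side x2 220 130 190 160 4
```

```text
38.9667 [ 0.5338 -0.0496  0.1898] [-0.26  0.21 -0.48] 0.0512
```

View pics/x2.png

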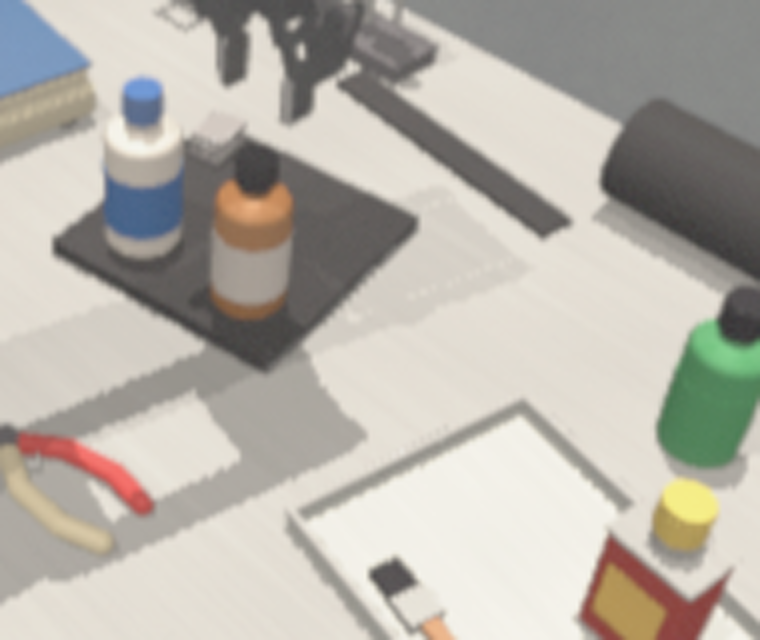

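The tin is back upright in the tray, with its cap at (685,515) in the crop, and the amber's cap is at (258,165). Gripping the amber.

apply_moves --motion '[[[0.1,1.0,0],[0,0,0],0.6],[[0,1.6,0],[0,0,0],0.6],[[0,1.6,0],[0,0,0],0.6],[[0,1.0,0],[0,0,0],0.6],[[0,0.8,0],[0,0,0],0.6],[[0,0.4,0],[0,0,0],0.6],[[0,0,0],[0,0,0],0.6],[[0,0,0],[0,0,0],0.6]]'

```text
time: 39.63
position: [0.5341, -0.0475, 0.126]
tool_rot: [0.5, 0.5, -0.5, -0.5]
force: [-0.7, 0.7, -0.1]
width: 0.0512
```

```bash
python3 - <<'E'
from h import *
def c(f):
    h=cv2.cvtColor(cv2.imread(f),cv2.COLOR_BGR2HSV);m=cv2.inRange(h,(20,120,80),(34,255,255));n,l,s,k=cv2.connectedComponentsWithStats(m[:,375:]);i=1+s[1:,4].argmax();return k[i]+[375,0],s[i]
a=c("pics/side0.png");b=c("pics/x2_raw.png");print(a,b,onz("side",*b[0],.125)-onz("side",*a[0],.125));print(env.get_state()["position"])
E
```

```text
(array([391.75      , 258.75471698]), array([  9, 250,  16,  18, 212], dtype=int32)) (array([390.84134615, 258.19711538]), array([  9, 250,  15,  18, 208], dtype=int32)) [-0.00017917  0.00214662  0.        ]
[ 0.53405905 -0.04745459  0.12602117]
```

apply_moves --motion '[[[0,0,0],[0,0,0],0.2],[[0,0,0],[0,0,0],0.2],[[0,0,0],[0,0,0],0.2],[[0,0,0],[0,0,0],0.2],[[0,0,0],[0,0,0],0.2],[[0,0,0],[0,0,0],0.2],[[0,0,0],[0,0,0],0.2]]'

```text
time: 40.22
position: [0.5346, -0.0476, 0.1269]
tool_rot: [0.501, 0.5, -0.5, -0.499]
force: [0.7, -1.0, 5.3]
width: 0.0285
```

apply_moves --motion '[[[0,-0.5,0],[0,0,0],0.2],[[0,-1.0,0],[0,0,0],0.2],[[0,-1.5,0],[0,0,0],0.2],[[0,-1.5,0],[0,0,0],0.2],[[0,-1.5,0],[0,0,0],0.2],[[0,-0.5,0],[0,0,0],0.2],[[0,0,0],[0,0,0],0.2],[[0,0,0],[0,0,0],0.2]]'

```text
time: 40.88
position: [0.5335, -0.0471, 0.1905]
tool_rot: [-0.5, -0.5, 0.5, 0.5]
force: [0.3, 0.4, -3.2]
width: 0.0291
```

apply_moves --motion '[[[-1.0,0,0.2],[0,0,0],0.2],[[-2.0,0,0.4],[0,0,0],0.2],[[-3.0,0,0.6],[0,0,0],0.2],[[-3.4,0,0.7],[0,0,0],0.2],[[-3.4,0,0.7],[0,0,0],0.2],[[-3.4,0,0.7],[0,0,0],0.2],[[-3.4,0,0.7],[0,0,0],0.2],[[-3.4,0,0.7],[0,0,0],0.2]]'

```text
time: 41.55
position: [0.4852, -0.279, 0.1894]
tool_rot: [-0.499, -0.5, 0.5, 0.501]
force: [1.2, -0.7, -3.4]
width: 0.0286
```

apply_moves --motion '[[[-2.8,0,0.6],[0,0,0],0.2],[[-1.8,0,0.4],[0,0,0],0.2],[[-0.9,0,0.1],[0,0,0],0.2],[[0,0,0],[0,0,0],0.2],[[0,0,0],[0,0,0],0.2],[[0,0,0],[0,0,0],0.2],[[0,0,0],[0,0,0],0.2]]'

```text
time: 42.13
position: [0.4762, -0.3308, 0.1905]
tool_rot: [0.499, 0.501, -0.5, -0.5]
force: [0.6, -0.3, -3.1]
width: 0.029
```

apply_moves --motion '[[[-0.1,1.0,0.1],[0,0,0],0.2],[[0,2.0,0],[0,0,0],0.2],[[0,1.8,0],[0,0,0],0.2],[[0,1.4,0],[0,0,0],0.2],[[0,0.8,0],[0,0,0],0.2],[[0,0.3,0],[0,0,0],0.2],[[0,0,0],[0,0,0],0.2],[[0,0,0],[0,0,0],0.2]]'

```text
time: 42.8
position: [0.4753, -0.3334, 0.1184]
tool_rot: [0.5, 0.5, -0.5, -0.5]
force: [-0.5, -0.7, -3.0]
width: 0.0286
```

apply_moves --motion '[[[0,0,0],[0,0,0],0.2],[[0,0,0],[0,0,0],0.2]]'

```text
time: 42.97
position: [0.4756, -0.3338, 0.119]
tool_rot: [0.501, 0.5, -0.5, -0.499]
force: [-0.0, 0.3, -2.8]
width: 0.0288
```

apply_moves --motion '[[[0.1,0.3,0],[0,0,0],0.2],[[0,0.1,0],[0,0,0],0.2],[[0,0,0],[0,0,0],0.2],[[0,0,0],[0,0,0],0.2]]'

```text
time: 43.3
position: [0.4749, -0.3323, 0.1139]
tool_rot: [0.5, 0.5, -0.5, -0.5]
force: [-0.5, 0.7, -1.0]
width: 0.0284
```

apply_moves --motion '[[[0,0.1,0],[0,0,0],0.2],[[0,0,0],[0,0,0],0.2],[[0,0,0],[0,0,0],0.2]]'

```text
time: 43.55
position: [0.4754, -0.3327, 0.1138]
tool_rot: [0.5, 0.5, -0.5, -0.499]
force: [-0.7, -0.1, 5.4]
width: 0.0289
```

apply_moves --motion '[[[0,-0.1,0],[0,0,0],0.2],[[0,0,0],[0,0,0],0.6],[[0,0,0],[0,0,0],0.6],[[0,0,0],[0,0,0],0.6],[[0,-1.0,0],[0,0,0],0.6],[[0,-2.5,0],[0,0,0],0.6],[[0,-3.0,0],[0,0,0],0.6],[[0,-2.0,0],[0,0,0],0.6]]'

```text
time: 44.22
position: [0.4755, -0.3327, 0.2019]
tool_rot: [0.501, 0.5, -0.5, -0.499]
force: [0.5, -2.2, 0.7]
width: 0.0512
```

apply_moves --motion '[[[1.5,0,-0.1],[0,0,0],0.6],[[3.0,0,-0.3],[0,0,0],0.6],[[3.6,0,-0.4],[0,0,0],0.6],[[3.6,0,-0.4],[0,0,0],0.6],[[3.6,0,-0.4],[0,0,0],0.6],[[3.6,0,-0.4],[0,0,0],0.6],[[3.6,0,-0.4],[0,0,0],0.6],[[3.6,0,-0.4],[0,0,0],0.6]]'

```text
time: 44.88
position: [0.5025, -0.0692, 0.199]
tool_rot: [0.5, 0.5, -0.5, -0.5]
force: [0.6, -0.3, 0.4]
width: 0.0508
```

apply_moves --motion '[[[3.6,0,-0.4],[0,0,0],0.6],[[3.6,0,-0.4],[0,0,0],0.6],[[3.0,0,-0.4],[0,0,0],0.6],[[1.6,0,-0.3],[0,0,0],0.6],[[0.9,0,-0.1],[0,0,0],0.6],[[0,0,0],[0,0,0],0.6],[[0,0,0],[0,0,0],0.6],[[0,0,0],[0,0,0],0.6]]'

```text
time: 45.55
position: [0.5186, 0.0548, 0.1987]
tool_rot: [0.5, 0.5, -0.5, -0.5]
force: [-0.1, -0.5, 1.5]
width: 0.0508
```

Down to 0.130 (6.8 cm), then close.

apply_moves --motion '[[[0.1,1.0,-0.1],[0,0,0],0.6],[[0,1.7,0],[0,0,0],0.6],[[0,1.7,0],[0,0,0],0.6],[[0,1.2,0],[0,0,0],0.6],[[0,0.8,0],[0,0,0],0.6],[[0,0.4,0],[0,0,0],0.6],[[0,0,0],[0,0,0],0.6],[[0,0,0],[0,0,0],0.6]]'

```text
time: 46.22
position: [0.5201, 0.0566, 0.1311]
tool_rot: [0.5, 0.5, -0.5, -0.5]
force: [-0.4, 0.8, 0.7]
width: 0.0513
```

apply_moves --motion '[[[0,0,0],[0,0,0],0.6],[[0,0,0],[0,0,0],0.6]]'

```text
time: 46.38
position: [0.5205, 0.0568, 0.1318]
tool_rot: [0.5, 0.5, -0.5, -0.499]
force: [0.5, 0.2, 0.0]
width: 0.051
```

apply_moves --motion '[[[-0.1,0.2,0.1],[0,0,0],0.6],[[0,0,0],[0,0,0],0.2],[[0,0,0],[0,0,0],0.2],[[0,0,0],[0,0,0],0.2],[[0,0,0],[0,0,0],0.2],[[0,0,0],[0,0,0],0.2],[[0,0,0],[0,0,0],0.2],[[0,0,0],[0,0,0],0.2]]'

```text
time: 47.05
position: [0.5191, 0.0558, 0.1291]
tool_rot: [0.5, 0.5, -0.5, -0.5]
force: [0.1, 0.4, 2.5]
width: 0.0284
```

apply_moves --motion '[[[0,-0.5,0],[0,0,0],0.2],[[0,-1.0,0],[0,0,0],0.2],[[0,-1.5,0],[0,0,0],0.2],[[0,-1.5,0],[0,0,0],0.2],[[0,-1.5,0],[0,0,0],0.2],[[0,-0.5,0],[0,0,0],0.2],[[0,0,0],[0,0,0],0.2],[[0,0,0],[0,0,0],0.2]]'

```text
time: 47.72
position: [0.5186, 0.0558, 0.1936]
tool_rot: [-0.5, -0.5, 0.5, 0.5]
force: [0.4, 0.8, -2.1]
width: 0.0286
```

apply_moves --motion '[[[-1.5,0,-0.1],[0,0,0],0.2],[[-2.5,0,-0.1],[0,0,0],0.2],[[-3.4,0,-0.2],[0,0,0],0.2],[[-3.4,0,-0.2],[0,0,0],0.2],[[-3.4,0,-0.2],[0,0,0],0.2],[[-3.4,0,-0.2],[0,0,0],0.2],[[-3.4,0,-0.2],[0,0,0],0.2],[[-3.4,0,-0.2],[0,0,0],0.2]]'

```text
time: 48.38
position: [0.5318, -0.1894, 0.1921]
tool_rot: [-0.499, -0.5, 0.5, 0.501]
force: [1.0, -0.8, -2.3]
width: 0.0289
```

apply_moves --motion '[[[-3.4,0,-0.1],[0,0,0],0.2],[[-3.4,0,-0.1],[0,0,0],0.2],[[-2.2,0,-0.1],[0,0,0],0.2],[[-1.2,0,0],[0,0,0],0.2],[[0,0,0],[0,0,0],0.2],[[0,0,0],[0,0,0],0.2],[[0,0,0],[0,0,0],0.2],[[0,0,0],[0,0,0],0.2]]'

```text
time: 49.05
position: [0.5359, -0.2886, 0.1935]
tool_rot: [0.499, 0.501, -0.5, -0.5]
force: [-1.3, 0.3, -2.9]
width: 0.0292
```

apply_moves --motion '[[[-0.1,1.0,0],[0,0,0],0.2],[[0,2.0,0],[0,0,0],0.2],[[0,1.8,0],[0,0,0],0.2],[[0,1.4,0],[0,0,0],0.2],[[0,0.8,0],[0,0,0],0.2],[[0,0.3,0],[0,0,0],0.2],[[0,0,0],[0,0,0],0.2],[[0,0,0],[0,0,0],0.2]]'

```text
time: 49.72
position: [0.5364, -0.2915, 0.1215]
tool_rot: [0.5, 0.5, -0.5, -0.5]
force: [0.5, -0.6, -1.2]
width: 0.0289
```

apply_moves --motion '[[[0,0,0],[0,0,0],0.2],[[0,0,0],[0,0,0],0.2]]'

```text
time: 49.88
position: [0.5366, -0.2918, 0.1221]
tool_rot: [0.501, 0.5, -0.5, -0.499]
force: [0.7, -0.6, -2.3]
width: 0.029
```

apply_moves --motion '[[[0.1,0.3,0.05],[0,0,0],0.2],[[0,0.2,0],[0,0,0],0.2],[[0,0,0],[0,0,0],0.2],[[0,0,0],[0,0,0],0.2]]'

```text
time: 50.22
position: [0.5356, -0.2904, 0.1161]
tool_rot: [0.5, 0.5, -0.5, -0.5]
force: [-0.6, 0.1, -0.0]
width: 0.0289
```

apply_moves --motion '[[[0,0.1,0],[0,0,0],0.2],[[0,0,0],[0,0,0],0.2],[[0,0,0],[0,0,0],0.2]]'

```text
time: 50.47
position: [0.5359, -0.2905, 0.1161]
tool_rot: [0.5, 0.5, -0.5, -0.499]
force: [-2.0, 1.2, 4.9]
width: 0.0289
```

apply_moves --motion '[[[0,-0.1,0],[0,0,0],0.2],[[0,0,0],[0,0,0],0.6],[[0,0,0],[0,0,0],0.6],[[0,0,0],[0,0,0],0.6],[[0,-1.0,0],[0,0,0],0.6],[[0,-2.5,0],[0,0,0],0.6],[[0,-3.0,0],[0,0,0],0.6],[[0,-3.0,0],[0,0,0],0.6]]'

```text
time: 51.13
position: [0.5349, -0.2899, 0.2118]
tool_rot: [-0.499, -0.5, 0.5, 0.5]
force: [0.9, -0.8, 0.2]
width: 0.0512
```

apply_moves --motion '[[[1.5,0,0.3],[0,0,0],0.6],[[3.0,0,0.5],[0,0,0],0.6],[[3.6,0,0.5],[0,0,0],0.6],[[3.6,0,0.5],[0,0,0],0.6],[[3.6,0,0.5],[0,0,0],0.6],[[3.6,0,0.5],[0,0,0],0.6],[[3.6,0,0.5],[0,0,0],0.6],[[3.6,0,0.5],[0,0,0],0.6]]'

```text
time: 51.8
position: [0.497, -0.0277, 0.2118]
tool_rot: [0.5, 0.5, -0.5, -0.5]
force: [0.9, 0.2, -0.1]
width: 0.0511
```

apply_moves --motion '[[[3.6,0,0.5],[0,0,0],0.6],[[2.5,0,0.5],[0,0,0],0.6],[[1.0,0,0.3],[0,0,0],0.6],[[0,0,0],[0,0,0],0.6],[[0,0,0],[0,0,0],0.6],[[0,0,0],[0,0,0],0.6]]'

```text
time: 52.3
position: [0.4848, 0.0406, 0.2111]
tool_rot: [0.5, 0.5, -0.5, -0.5]
force: [-0.3, -0.8, -0.2]
width: 0.0514
```

```bash
python3 look.py side e1 140 50 280 280 2; python3 look.py top e1t 340 140 110 110 5; python3 - <<'E'
from h import *
a=cv2.imread("pics/e1.png");b=cv2.imread("pics/e1t.png")
b=cv2.resize(b,(230,230));c=np.zeros((560,795,3),np.uint8);c[:,:560]=a;c[:230,562:792]=b;cv2.imwrite("pics/end.png",c)
H=lambda f:cv2.cvtColor(cv2.imread(f),cv2.COLOR_BGR2HSV)
def cen(f,lo,hi,u0,v0,u1,v1):
    m=cv2.inRange(H(f),lo,hi)[v0:v1,u0:u1];n,l,s,k=cv2.connectedComponentsWithStats(m);i=1+s[1:,4].argmax();return k[i]+[u0,v0]
for nm,lo,hi,st,tt,z in(("white",(105,120,40),(125,255,255),(345,210,367,232),(380,155,402,174),.131),("amber",(0,0,0),(180,255,38),(340,235,365,262),(400,178,422,198),.125),("tin",(20,120,80),(34,255,255),(380,245,405,272),(430,162,455,184),.121)):
    for v,f0,f1,r in(("side","pics/side0.png","pics/e1_raw.png",st),("top","pics/top0.png","pics/e1t_raw.png",tt)):
        p,q=cen(f0,lo,hi,*r),cen(f1,lo,hi,*r);print(nm,v,p.round(1),q.round(1),(1000*(onz(v,*q,z)-onz(v,*p,z))[:2]).round(1),"mm")
E
```

```text
52.35 [0.4847 0.0404 0.211 ] [ 1.02 -0.48 -0.78] 0.0514
52.4 [0.4847 0.0404 0.2109] [1.17 0.07 0.21] 0.0517
white side [355.2 220.4] [354.6 220.4] [-1.1  0.9] mm
white top [390.7 163.9] [389.7 164.4] [-1.2  2.4] mm
amber side [352.4 249.1] [351.7 249.3] [-1.6  0.8] mm
amber top [411.5 187.7] [409.5 190.4] [-6.4  5.1] mm
tin side [391.8 258.8] [390.8 258.2] [-0.2  2.3] mm
tin top [441.7 173.3] [440.4 173.6] [-0.6  3.2] mm
```

View pics/end.png

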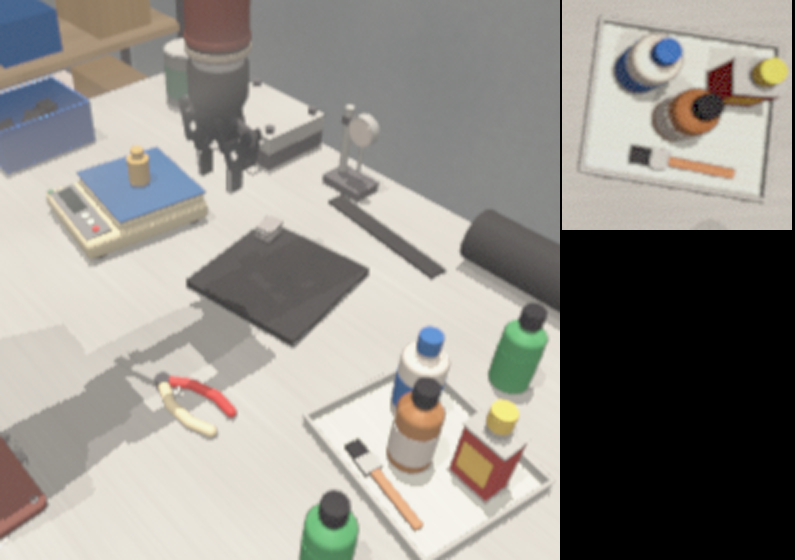

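The final view shows all three upright in the tray, the weight in the middle of the pan at (138,165), the blanks and brush where they were, and the gripper clear. Handing in.

```bash
python3 -c "
from cell import env
print(env.hand_in())"
```

```text
the job is handed in; nothing more can be done
None
```

The job is done and handed in at about 52 s of the 122 s allowed. I moved the white bottle, the amber bottle and the tin onto the slab by their caps. Next I lowered the 500 g weight onto the middle of the pan, stopping when the force showed contact. Then I put the tin, the amber and the white bottle back in the tray, upright.

**Positions:** comparing cap positions before and after, the side camera puts all three within about 2.5 mm of where they stood. The top camera agrees for the white bottle (2.7 mm) and the tin (3.3 mm). It disagrees on the amber bottle, reading about 8 mm. I put that down to the black colour mask, which picked up shadow around the cap in the first picture, but I did not re-measure it.

**Other checks:** in the last picture the weight stands upright in the middle of the pan, the blanks and the brush look undisturbed, and the gripper is clear of everything. The highest wrist force reported was about 11 N.

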